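Knock a worn bearing out of its block

TASK

The worn ball bearing has to come out of the aluminium block. Pick up the block, set it over the upright pin of the knock-out stand so that the pin enters the access hole in the block's underside (the pin stands a little off the post's axis, so feel for it), and press the block down steadily, never loading the stand with more than 30 N, until the pin has poked the bearing up out of its recess and the block rests on the post's shoulder. Leave the block there, lift the bearing out and lay it flat in the steel parts dish without dropping it; leave the other things on the bench where they are.

Things in the scene. Friction and masses are not known exactly. Their poses are not given: they have to be found in the camera images.
- block: Aluminium bearing block, loose, about 0.22 kg: a plain block 70 mm along its own x, 50 mm along its own y, 25 mm high, with a dark screw head in each corner of its top. Origin: centre of its underside, z up. The bearing sits in a round recess in the middle of its top. Grip it across its 50 mm sides.
- hole (a point): Mouth of the block's access hole, in the middle of its underside: a round hole of 15.5 mm that runs up through the 15 mm floor into the recess, concentric with it.
- recess (a point): Centre of the recess floor, 15 mm above the block's underside. The recess is 31.8 mm across, 10 mm deep. Four sprung lands in its wall, 1.5 to 5.5 mm above the floor, grip the bearing: it takes roughly 10 to 18 N to push it up; once risen 6 mm it is past them, loose, and cannot fall back. Pulled up before that, it takes the block along.
- bearing: Worn ball bearing, loose, 0.04 kg: steel ring 30 mm across, 9 mm high, 10 mm bore. Origin: centre of its underside, z up. At the start it sits on the recess floor, its top 1 mm below the block's top, so fingers cannot get hold of it. Poked up, it can be pinched across its rim where it stands proud of the block.
- stand: Knock-out stand, dark steel, screwed to the bench: a round flange 88 mm across, 17 mm high, carries a round post 37 mm across and 45 mm high, out of whose flat top a bright steel pin stands. Origin: on the post's axis at bench level, z up.
- shoulder (a point): Centre of the post's flat top (the shoulder), 45 mm above the bench. The upright pin on it is 14 mm across, 23.5 mm tall, flat-tipped, barely chamfered. Clamped in an oversize bore, its axis is always 4 mm beside this point, in an unmeasured direction that differs each time and is unrelated to the stand's yaw. With the block on the shoulder it holds the bearing 8.5 mm off the recess floor.
- dish: Round stainless parts dish, fixed to the bench: 124 mm across the rim, 22 mm high, flat floor about 106 mm across, 3 mm above the origin. Origin: centre of its underside, z up. Empty at the start.
- tape: Bystander, fixed: roll of masking tape, 101 mm across, 25 mm high. Origin: centre of its underside.
- plane: Bystander, fixed: small metal block plane, 50x155x52 mm. Origin: centre of its underside.
- oiler: Bystander, loose: red oil can with a spout, 66x89 mm, 151 mm high. Origin: centre of its underside.
- chisel: Bystander, loose: chisel with a blue handle, 23x240x24 mm, lying along the front edge of the bench. Origin: centre of its underside.
- measure: Bystander, loose: yellow tape measure, 36x84x65 mm. Origin: centre of its underside.
- wood: Bystander, loose: dark timber offcut, 60x90x20 mm. Origin: centre of its underside.
- amber: Bystander, loose: screwdriver with an amber handle, 25x180x26 mm. Origin: centre of its underside.

How it is judged:
On the way, in this order (a step that is already met when the one before it is completed fails the run):
1. the pin has entered the access hole (z of block in the frame of stand below 0.0655 m and horizontal distance between block and stand below 0.008 m and angle between block's own z axis and vertical below 0.12 rad), for 0.1 s.
2. the pin has poked the bearing up past the lands and the block rests on the shoulder (z of block in the frame of stand between 0.042 and 0.0475 m and horizontal distance between block and stand below 0.008 m and angle between block's own z axis and vertical below 0.08 rad and z of bearing in the frame of block above 0.0215 m), for 0.2 s.
At the end, for the whole second after the job is handed in: The block rests upright on the post's shoulder with the pin in its hole (underside within 2.5 mm of the shoulder, centre within 8 mm of the post's axis, tilt under 0.08 rad); the bearing lies still and flat (within 0.15 rad) on the dish's floor, within 42 mm of its centre (z of block in the frame of stand between 0.042 and 0.0475 m and horizontal distance between block and stand below 0.008 m and angle between block's own z axis and vertical below 0.08 rad and horizontal distance between bearing and dish below 0.042 m and z of bearing in the frame of dish between 0 and 0.008 m and angle between bearing's own z axis and vertical below 0.15 rad and linear speed of each of bearing, block below 0.02 m/s); the robot touches nothing.
It fails at once if the block is pressed or knocked against the stand or its pin with more than 30 N (contact force between block and stand above 30 N).
It fails at once if the pin loads the bearing with more than 30 N (contact force between bearing and stand above 30 N).
It fails at once if the bearing is dropped (falls free faster than 0.9 m/s, from about 4 cm) (contact force between bearing and the fingers below 0.05 N and contact force between bearing and block below 0.05 N and linear speed of bearing above 0.9 m/s).
It fails at once if a bystander is moved by more than 30 mm (distance of any of oiler, chisel, measure, wood, amber from where it was at the start of the episode above 0.03 m).
It also fails if it takes over 64 s, if anything falls off the work surface, if the arm or the gripper's body presses on something with over 40 N, if the wrist force passes 120 N, or if a joint passes its speed limit or range.

ROBOT

A 6-joint arm with a two-finger parallel gripper is mounted at the origin on a cart in front of the work surface, level with it; the furniture and walls round the work are solid. World frame = base frame: x ahead of the robot, y to its left, z up, the work surface at z = 0. Lengths are in m, angles in rad, forces in N, time in s.
With the tool pointing down it reaches from about 0.375 to 0.9 m from the base axis. Payload 3.1 kg.
Tool frame: the origin (TCP) lies at the centre of the arm's flange, where the gripper is bolted on; the fingertips stand robot.tip_extent ahead of it and the grasp point (between the pads) lies 164 mm ahead of it (robot.tip_extent is the distance from the TCP to the fingertips, in m); z points along the fingers, y is the line along which they close (so a half turn about z gives the same grasp; the last joint's range is limited). The gripper opens to 87 mm and grips with 3 to 60 N. Pads are 19 mm wide; open, the fingers measure 117 mm over their backs; the gripper's body (75 mm by 190 mm) begins 51 mm behind the grasp point.
Start: joints at [-1.458, 0.527, 1.433, -0, 1.181, -0.178], TCP at [0.179, -0.599, 0.405] pointing down, gripper open.
Joint ranges: [-3.08, 3.08], [-0.75, 2.2], [0.22, 2.44], [-1.43, 4.57], [0, 2.65], [-2.85, 2.85]. Speed limits (rad/s): [2.79, 2.79, 3.14, 3.14, 3.14, 3.14].

INTERFACE

Orientations are given as a unit quaternion [x, y, z, w].
In Python, from rig import get_obs, camera, hand_in, cut_out, robot gives the robot as it stands.
- The arm moves only by the tool step_arm, never from a script. Its argument "rows" is a list of rows, each a list of 6 numbers: the shift along the world's x, y, z in m, then the turn, a rotation vector about the world's x, y, z in degrees. A call has 1 to 12 rows; each row shifts and turns the commanded pose from where the row before left it; what a row does not reach is not made up. A row lasts 1/8 s, in which the tool goes at most 62.5 mm and 10.7 degrees, less where a joint would pass 70% of its speed; a pose out of reach is approached as far as the arm can. A call is refused whole if a number of a shift passes 0.0625 or a number of a turn 10.7, either way. A call with a gripper value outside its range is refused whole. "jaw" is the finger opening in m, from 0 to 0.087, set as the call begins (left out, the last holds). The fingers move at their own pace and stop on an object; "squeeze" is the grip in N (left out, the last holds). Time passes only in rows, so rows that do not move let the fingers close. It gives the time, the measured TCP pose, the force, the opening and the grip force at its end, in the units of the state.
- get_obs(): the state, without advancing time (a new reading comes with each control period).
- camera(name): name is "scene" or "top"; returns a dict with "pixels" (400x640x3 uint8, blue, green, red), "depth" (400x640 float32, m along the optical axis (not along the pixel's ray), 0 where there is no reading), "fov_y" (degrees; the focal length in pixels is half the picture's height over the tangent of half this angle, whatever the lens; pixels are square), "cx", "cy" (the principal point, pixels), "extrinsics" (4x4, takes a point from camera to world coordinates). Camera axes: x right, y up, looking along -z (the intrinsics and any distortion apply to the point x, -y, -z); pixel columns grow to the right and rows downward; lengths in m; the calibration is good to about 2 mm. A picture is of the moment at which its call begins.
- hand_in(): hands the job in; it is judged then, once.
Trained networks look in the newest picture that a camera, given by its name, has taken for a name from the list of things; names that differ only in an ending like _2 or _b are one class to them, and where a whole thing is asked for, a point or a joint stands for the part that bears it (a point fixed in the world has none). Each returns a list of dicts, best first, with "confidence" (0 to 1); they miss things now and then, are a little off and sometimes report something else, mostly with a low value. They report only what shows in the picture. A call takes as long as a camera call.
- cut_out(label, camera): "region" (400x640 bool, what is visible of it) and "extent" ([centre column, centre row, width, height] in pixels, round what is visible of it).
The state is a dict: "time": time; "q": joint angles; "joint_velocities": joint speeds; "joint_torque": joint torques, N m; "position": TCP position; "tool_rot": TCP orientation; "ft_force": force on the tool from outside, world axes, zero at the start; "moment": the same for the moment, N m; "grip_width": finger opening in m; "grip_force": force on a finger pad.
Only numpy, scipy, OpenCV 4.12 (cv2) and the standard library are available. Lean on these libraries where they do the work, as an engineer would, in place of code of your own. Each camera call takes 0.05 s, during which the arm holds its last target. There are 200 camera calls.

## Working session

There is one attempt and no reset: what is moved stays moved. The work goes in short steps, Python scripts to look and compute and a tool call to move; the robot and the scene stay as the last step left them, time stands still between calls to the robot, and variables do not carry over. Pictures are saved under pics/ and viewed, at most 10 in all, crops included, and the job is handed in when it is done.

Besides the shell and the picture viewer there is one more tool, called after "Emit:" as name(argument=value, ...), one argument or row to a line, values as JSON. step_arm: Moves the arm, as the interface text tells. Its arguments: {"type":"object","properties":{"rows":{"type":"array"},"jaw":{"type":"number"},"squeeze":{"type":"number"}},"required":["rows"]}

```bash
ls; mkdir -p pics
cat > h.py <<'E'
import numpy as np, cv2
from rig import get_obs, camera, hand_in, cut_out, robot
def pts(c, mask=None):
    """world points (N,3) of masked pixels with depth"""
    d=c["depth"]; H,W=d.shape
    f=H/2/np.tan(np.radians(c["fov_y"])/2)
    m=(d>0) if mask is None else (mask&(d>0))
    v,u=np.nonzero(m); z=d[v,u]
    P=np.c_[(u-c["cx"])/f*z, -(v-c["cy"])/f*z, -z, np.ones(len(z))]
    return (P@np.array(c["extrinsics"]).T)[:,:3], u, v
E
python3 - <<'E'
from h import *
print(robot, getattr(robot,'tip_extent',None)); o=get_obs(); print(o)
for n in ("top","scene"):
    c=camera(n); cv2.imwrite(f"pics/{n}0.png",c["pixels"])
    print(n,c["fov_y"],c["cx"],c["cy"],np.round(c["extrinsics"],3).tolist(),[k for k in c])
    for l in ("block","bearing","stand","dish","oiler","measure","tape","plane","wood","amber","chisel"):
        for r in cut_out(l,n)[:2]:
            p,u,v=pts(c,r["region"])
            if len(p): print(l,round(r["confidence"],2),np.round(r["extent"]),np.round(np.median(p,0),3),np.round(np.percentile(p,[2,98],axis=0),3).tolist())
E
```

```text
pics
<Robot object at 0x7f0af9567e00> 0.1822
{'time': 0.0, 'q': array([-1.45850568e+00,  5.28510925e-01,  1.43387710e+00, -4.69075749e-05,
        1.18137832e+00, -1.78516203e-01]), 'joint_velocities': array([-4.82301521e-05,  2.01128185e-04,  1.01626438e-03,  6.09738152e-04,
        7.47593791e-04, -2.86743461e-04]), 'joint_torque': array([-1.02501355e-03, -4.40039492e+01, -1.76592636e+01,  6.33795164e-02,
        5.81788807e-02, -1.48799109e-04]), 'position': array([ 0.17917927, -0.59842281,  0.40375171]), 'tool_rot': array([ 9.89445655e-01,  1.44900356e-01,  1.43057352e-05, -1.08696966e-03]), 'ft_force': array([-0.06424627,  0.26944274, -1.24366049]), 'moment': array([ 0.07121398, -0.02032375,  0.00418202]), 'grip_force': 0.0, 'grip_width': 0.08707133536192994}
top 55.05391798289307 314.6870608097486 202.24981687001608 [[0.018, 0.981, -0.195, 0.358], [-1.0, 0.019, 0.002, 0.0], [0.006, 0.195, 0.981, 1.204], [0.0, 0.0, 0.0, 1.0]] ['pixels', 'depth', 'fov_y', 'cx', 'cy', 'extrinsics']
block 0.76 [231. 233.  22.  27.] [0.494 0.252 0.025] [[0.458, 0.223, 0.001], [0.532, 0.285, 0.0
[... 1565 characters left out ...]
stand 0.59 [303. 200.  26.  18.] [0.54  0.018 0.012] [[0.511, -0.012, 0.001], [0.592, 0.067, 0.053]]
oiler 0.7 [268. 159.  16.  24.] [0.677 0.362 0.037] [[0.658, 0.345, -0.0], [0.716, 0.398, 0.072]]
tape 0.25 [267. 158.  17.  20.] [0.676 0.361 0.04 ] [[0.658, 0.345, 0.005], [0.707, 0.39, 0.071]]
plane 0.93 [346. 193.  20.  23.] [ 0.69  -0.056  0.029] [[0.657, -0.097, 0.002], [0.737, 0.013, 0.051]]
plane 0.7 [305. 201.  23.  21.] [0.541 0.018 0.012] [[0.511, -0.013, -0.001], [0.589, 0.073, 0.057]]
wood 0.69 [267. 158.  15.  24.] [0.679 0.362 0.036] [[0.658, 0.345, -0.0], [0.803, 0.486, 0.073]]
amber 0.58 [289. 175.  25.  11.] [0.664 0.216 0.013] [[0.655, 0.181, -0.002], [0.716, 0.275, 0.024]]
```

Run:
```python
from h import *
a=cv2.imread("pics/top0.png"); b=cv2.imread("pics/scene0.png")
cv2.imwrite("pics/v1.png",cv2.resize(a[130:290,150:490],None,fx=2.35,fy=2.35,interpolation=cv2.INTER_CUBIC))
cv2.imwrite("pics/v2.png",cv2.resize(b[130:300,230:450],None,fx=3.5,fy=3.5,interpolation=cv2.INTER_CUBIC))
```

```text
(no output)
```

View pics/v1.png

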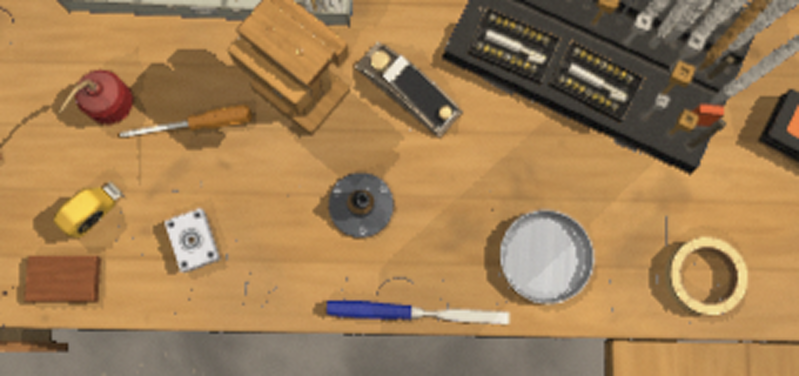

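View pics/v2.png

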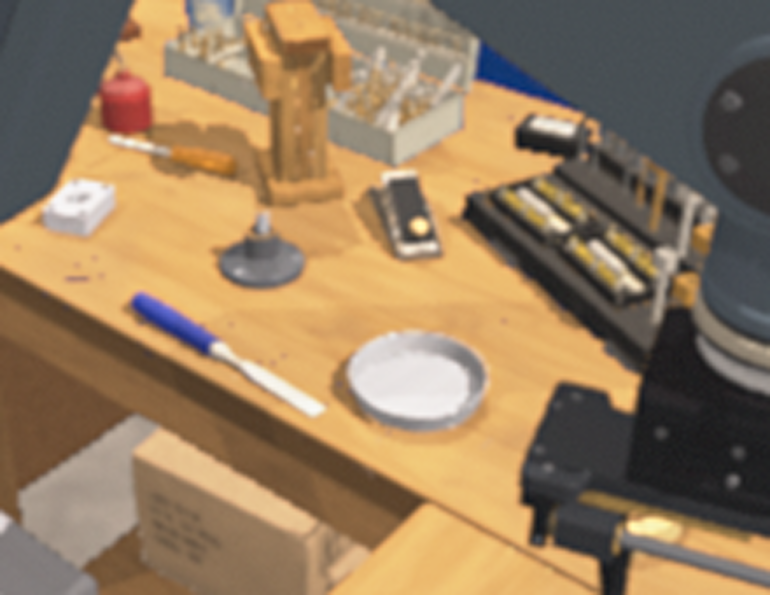

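```bash
cat >> h.py <<'E'
def plane_xy(c,u,v,z):
    """world xy where rays of pixels (u,v) meet height z"""
    H=c["depth"].shape[0]; f=H/2/np.tan(np.radians(c["fov_y"])/2); T=np.array(c["extrinsics"])
    d=np.c_[(np.asarray(u)-c["cx"])/f, -(np.asarray(v)-c["cy"])/f, -np.ones(len(u))]@T[:3,:3].T
    t=(z-T[2,3])/d[:,2]
    return T[:2,3]+d[:,:2]*t[:,None]
def grab(n,k):
    cs=[camera(n) for _ in range(k)]; c=cs[-1]
    d=np.array([x["depth"] for x in cs]); d[d==0]=np.nan
    c=dict(c); c["depth"]=np.nan_to_num(np.nanmedian(d,0)).astype(np.float32)
    c["pixels"]=np.mean([x["pixels"] for x in cs],0).astype(np.uint8); return c
E
python3 - <<'E'
from h import *
for n in ("top","scene"):
    c=grab(n,6); np.save(f"{n}.npy",c,allow_pickle=True)
    P,u,v=pts(c); Z=P[:,2]
    # block: white-ish & high
    near=lambda x,y,r: np.hypot(P[:,0]-x,P[:,1]-y)<r
    m=near(.494,.252,.06)&(Z>.017)&(Z<.035)
    g=P[m]; r=cv2.minAreaRect(g[:,:2].astype(np.float32)*1000)
    print(n,"block depth",m.sum(),g.mean(0).round(4),r)
    # by rays
    gray=c["pixels"].astype(int); s=gray.max(2)-gray.min(2)
    w=near(.494,.252,.055)&(gray[v,u].min(1)>110)&(s[v,u]<60)
    q=plane_xy(c,u[w],v[w],.025); print(" white",w.sum(),q.mean(0).round(4),cv2.minAreaRect(q.astype(np.float32)*1000))
    m=near(.547,.033,.06)&(Z>.009)&(Z<.026); q=P[m,:2]
    print("flange",m.sum(),cv2.minEnclosingCircle(q.astype(np.float32)*1000),q.mean(0).round(4))
    m=near(.547,.033,.05)&(Z>.03); 
    print("post+pin"); print(np.c_[u[m],v[m],(P[m]*1000).round(1),gray[v[m],u[m]].mean(1).round()].astype(int).tolist())
    m=near(.484,-.217,.075)&(Z>.012); print("dish",m.sum(),cv2.minEnclosingCircle(P[m,:2].astype(np.float32)*1000))
    m=near(.65,.1,.4)&(Z>.0);
E
```

```text
top block depth 378 [0.495  0.2544 0.0247] ((495.4249267578125, 254.83929443359375), (70.46118927001953, 50.148956298828125), 21.627910614013672)
 white 399 [0.4953 0.2536] ((495.7008056640625, 253.57159423828125), (72.42539978027344, 53.646175384521484), 20.723859786987305)
flange 461 ((548.4656372070312, 33.03374481201172), 43.210060119628906) [0.5474 0.0331]
post+pin
[[305, 210, 565, 27, 36, 100], [301, 212, 558, 39, 44, 37], [302, 212, 557, 35, 46, 41], [303, 212, 558, 32, 45, 56], [304, 212, 554, 29, 68, 60], [305, 212, 557, 26, 47, 78], [300, 213, 554, 41, 45, 37], [301, 213, 554, 38, 45, 34], [302, 213, 554, 35, 45, 53], [303, 213, 555, 32, 44, 36], [304, 213, 554, 29, 45, 31], [305, 213, 555, 26, 44, 62], [306, 213, 555, 23, 44, 58], [299, 214, 551, 45, 44, 44], [300, 214, 551, 41, 44, 28], [301, 214, 551, 38, 45, 24], [302, 214, 551, 35, 44, 45], [303, 214, 551, 32, 45, 29], [304, 214, 551, 29, 46, 21], [305, 214, 551, 26, 45, 28], [306, 214, 551, 23, 46, 65], [299, 215, 548, 44, 46, 41], [300, 215, 548, 41, 47, 29], [301, 215, 548, 38, 45, 25], [302, 215, 548, 35, 46, 76], 
[... 2523 characters left out ...]
41, 115], [306, 198, 544, 14, 41, 114], [307, 198, 547, 12, 40, 109], [308, 198, 553, 13, 37, 106], [309, 198, 557, 11, 36, 113], [300, 199, 538, 37, 31, 75], [301, 199, 534, 29, 36, 75], [302, 199, 536, 26, 36, 83], [303, 199, 537, 22, 37, 91], [304, 199, 539, 19, 37, 95], [305, 199, 543, 18, 35, 98], [306, 199, 544, 14, 37, 101], [307, 199, 548, 13, 35, 101], [308, 199, 552, 12, 34, 101], [309, 199, 557, 12, 31, 107], [301, 200, 536, 31, 30, 72], [302, 200, 536, 26, 32, 78], [303, 200, 537, 22, 33, 86], [304, 200, 538, 19, 33, 92], [305, 200, 540, 16, 34, 96], [306, 200, 545, 15, 32, 99], [307, 200, 547, 12, 32, 101]]
dish 222 ((486.75128173828125, -217.07562255859375), 62.283756256103516)
```

Run:
```python
from h import *
t=np.load("top.npy",allow_pickle=True).item(); s=np.load("scene.npy",allow_pickle=True).item()
a=t["pixels"][200:232,286:322]; b=s["pixels"][182:214,287:323]
f=lambda x:cv2.resize(x,None,fx=11,fy=11,interpolation=cv2.INTER_NEAREST)
cv2.imwrite("pics/v3.png",np.hstack([f(a),f(b)]))
gs=s["pixels"].astype(int)
print(gs[186:204,297:313].mean(2).astype(int)); 
print((gs[...,2]-gs[...,0])[186:204,297:313])
print(t["pixels"].astype(int)[206:226,294:314].mean(2).astype(int))
print((t["depth"][206:226,294:314]*1000).astype(int))
```

```text
[[180 179 178 178 176 164 134 109  99  95 106 125 132 131 131 135]
 [183 182 181 180 178 168 139 111  99  92 102 119 124 121 121 123]
 [184 183 183 182 180 170 154 138 123 106 109 119 124 118 115 113]
 [183 183 183 182 182 175 165 159 155 149 144 144 144 140 137 137]
 [183 182 182 181 182 179 172 170 180 183 169 160 159 157 156 155]
 [181 181 181 181 181 177 169 171 189 191 173 163 161 161 160 159]
 [178 179 180 181 180 173 159 166 187 189 171 162 162 162 161 161]
 [176 177 178 180 177 162 147 164 187 186 170 162 163 163 162 162]
 [175 175 176 174 159 127 128 163 187 176 156 158 162 163 162 162]
 [176 175 172 164 134  98 115 159 182 164 137 145 156 160 161 162]
 [179 177 166 153 139 112 110 138 162 153 131 135 143 153 159 160]
 [179 175 153 127 129 126 120 129 140 135 123 120 127 145 154 158]
 [169 155 128  95  97 106 109 113 115 114 109 106 113 128 142 150]
 [132 116  97  75  74  82  90  95  98 101 101 101 106 118 127 133]
 [ 96  92  83  71  71  78  85  92  95  99 100 102 110 120 123 122]
 [ 88  94  88  74  72  79  87  93  96  99 100 102 112 122 126 124]
 [ 94  97  90  75  72  78  8
[... 4415 characters left out ...]
4 1215 1216 1216 1218 1214 1217 1215
  1193 1200 1201 1202 1203 1202]
 [1202 1202 1200 1198 1198 1181 1216 1213 1213 1216 1216 1214 1174 1190
  1199 1200 1200 1202 1203 1201]
 [1201 1202 1199 1201 1200 1197 1187 1179 1174 1172 1175 1181 1191 1199
  1197 1200 1200 1203 1202 1206]
 [1202 1198 1200 1200 1197 1196 1195 1195 1195 1192 1194 1196 1196 1196
  1198 1199 1201 1201 1202 1202]
 [1201 1202 1201 1200 1198 1197 1197 1197 1198 1198 1198 1197 1198 1198
  1200 1198 1202 1204 1202 1204]
 [1202 1202 1199 1199 1199 1198 1196 1198 1198 1196 1198 1198 1198 1198
  1199 1201 1199 1200 1201 1203]
 [1200 1201 1199 1202 1199 1201 1198 1200 1197 1198 1197 1196 1199 1199
  1199 1201 1201 1202 1203 1203]]
```

View pics/v3.png

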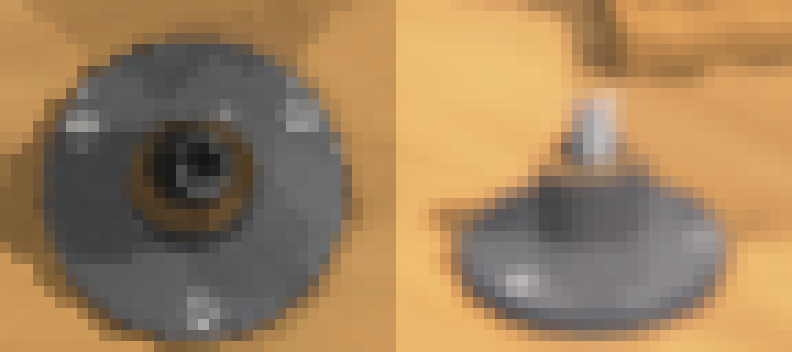

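Emit:
step_arm(
  rows=[
    [0.03, 0.045, 0, 0, 0, 4.8],
    [0.03, 0.045, 0, 0, 0, 0],
    [0.03, 0.045, 0, 0, 0, 0],
    [0.03, 0.045, 0, 0, 0, 0],
    [0.03, 0.045, 0, 0, 0, 0],
    [0.03, 0.045, 0, 0, 0, 0],
    [0.03, 0.045, 0, 0, 0, 0],
    [0.03, 0.045, 0, 0, 0, 0],
    [0.009, 0.059, -0.01, 0, 0, 0],
    [0.009, 0.059, -0.01, 0, 0, 0],
    [0.009, 0.059, -0.01, 0, 0, 0],
    [0.009, 0.059, -0.015, 0, 0, 0],
  ],
  jaw=0.087,
  squeeze=40,
)

```text
time: 3.3
position: [0.4557, -0.001, 0.36]
tool_rot: [0.983, 0.186, 0.001, 0.001]
ft_force: [0.9, -0.1, -0.6]
grip_width: 0.0872
grip_force: 0.0
```

Emit:
step_arm(
  rows=[
    [0.01, 0.06, -0.02, 0, 0, 0],
    [0.01, 0.06, -0.02, 0, 0, 0],
    [0.01, 0.06, -0.02, 0, 0, 0],
    [0.012, 0.06, -0.02, 0, 0, 0],
    [0, 0.016, -0.02, 0, 0, 0],
    [0, 0, 0, 0, 0, 0],
    [0, 0, 0, 0, 0, 0],
  ],
)

```text
time: 4.18
position: [0.4963, 0.2466, 0.2622]
tool_rot: [0.983, 0.186, 0.0, 0.0]
ft_force: [1.3, -0.6, 0.4]
grip_width: 0.0871
grip_force: 0.0
```

Emit:
step_arm(
  rows=[
    [0.001, 0.0065, -0.035, 0, 0, 0],
    [0, 0, -0.03, 0, 0, 0],
    [0, 0, -0.01, 0, 0, 0],
    [0, 0, 0, 0, 0, 0],
  ],
)

```text
time: 4.68
position: [0.4975, 0.2529, 0.1872]
tool_rot: [0.983, 0.185, -0.0, 0.0]
ft_force: [-0.2, -0.0, -0.1]
grip_width: 0.0867
grip_force: 0.0
```

Run:
```python
from h import *
o=get_obs(); print(o["position"],o["ft_force"])
a=camera("top")["pixels"]; b=camera("scene")["pixels"]
f=lambda x:cv2.resize(x,None,fx=6,fy=6,interpolation=cv2.INTER_CUBIC)
cv2.imwrite("pics/v4.png",np.hstack([f(a[200:270,200:265]),f(b[155:225,225:290])]))
```

```text
[0.49751822 0.2528763  0.1871558 ] [-0.20990006 -0.0113098  -0.08771055]
```

View pics/v4.png

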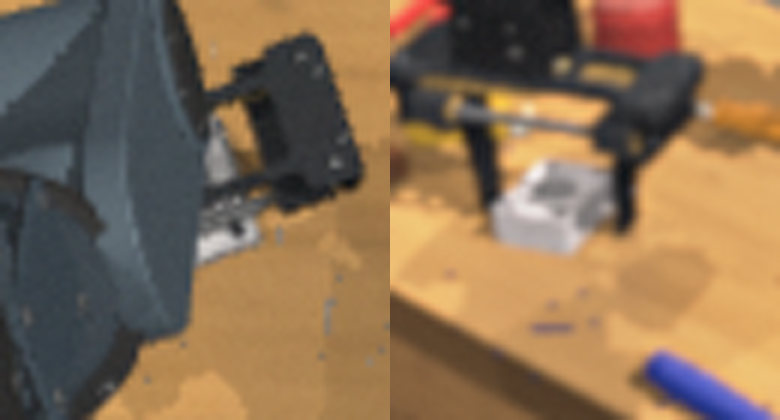

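Run:
```python
from h import *
np.save("sb.npy",grab("scene",3),allow_pickle=True)
```

Emit:
step_arm(
  rows=[
    [0, 0, 0, 0, 0, 0],
    [0, 0, 0, 0, 0, 0],
    [0, 0, 0, 0, 0, 0],
    [0, 0, 0, 0, 0, 0],
    [0, 0, 0, 0, 0, 0],
  ],
  jaw=0.045,
  squeeze=40,
)

```text
time: 5.55
position: [0.4971, 0.2538, 0.1867]
tool_rot: [0.983, 0.186, -0.0, -0.0]
ft_force: [-0.8, 0.3, -0.5]
grip_width: 0.0495
grip_force: 40.0
```

Run:
```python
from h import *
b=np.load("sb.npy",allow_pickle=True).item(); c=grab("scene",3); np.save("sa.npy",c,allow_pickle=True)
o=get_obs(); print(o["position"],o["grip_width"],o["grip_force"])
g=lambda x,r:cv2.cvtColor(x["pixels"],cv2.COLOR_BGR2GRAY)[r].astype(np.float32)
# template: block top/front interior, between the fingers
y0,x0,h,w=181,246,18,22
T=g(b,np.s_[y0:y0+h,x0:x0+w]); S=g(c,np.s_[y0-5:y0+h+5,x0-5:x0+w+5])
k=8; T=cv2.resize(T,None,fx=k,fy=k,interpolation=cv2.INTER_CUBIC); S=cv2.resize(S,None,fx=k,fy=k,interpolation=cv2.INTER_CUBIC)
m=cv2.matchTemplate(S,T,cv2.TM_CCOEFF_NORMED); _,v,_,l=cv2.minMaxLoc(m); du,dv=l[0]/k-5,l[1]/k-5
p=plane_xy(c,[256,256+du],[190,190+dv],.025); d=p[1]-p[0]
print(v,du,dv,"shift mm",d*1000,"along jaw(111.4)",1000*d@[np.cos(np.radians(111.4)),np.sin(np.radians(111.4))])
```

```text
[0.49713041 0.25376992 0.18671645] 0.04959792889821817 39.99995671212673
0.5956660509109497 -4.375 -0.75 shift mm [-6.71057498 17.02797477] along jaw(111.4) 18.302527957833128
```

Emit:
step_arm(
  rows=[
    [0, 0, 0.03, 0, 0, 0],
    [0, 0, 0.05, 0, 0, 0],
    [0.005, -0.02, 0.01, 0, 0, 0],
    [0.01, -0.045, 0, 0, 0, 0],
    [0.01, -0.05, 0, 0, 0, 0],
    [0.01, -0.05, 0, 0, 0, 0],
    [0.01, -0.045, 0, 0, 0, 0],
    [0.0055, -0.015, 0, 0, 0, 0],
    [0, 0, 0, 0, 0, 0],
    [0, 0, 0, 0, 0, 0],
  ],
)

```text
time: 6.95
position: [0.5469, 0.0299, 0.2764]
tool_rot: [0.982, 0.187, -0.001, -0.001]
ft_force: [0.2, 1.1, -2.9]
grip_width: 0.0498
grip_force: 40.0
```

Run:
```python
from h import *
o=get_obs(); print(o["position"],o["ft_force"],o["grip_width"])
c=grab("scene",3); np.save("sh.npy",c,allow_pickle=True); t=camera("top")
f=lambda x:cv2.resize(x,None,fx=8,fy=8,interpolation=cv2.INTER_CUBIC)
cv2.imwrite("pics/v5.png",np.hstack([f(c["pixels"][160:222,275:335]),f(t["pixels"][185:247,275:315])]))
```

```text
[0.54693026 0.02988784 0.27641207] [ 0.2389607   1.12454873 -2.91649342] 0.0498154878570586
```

View pics/v5.png

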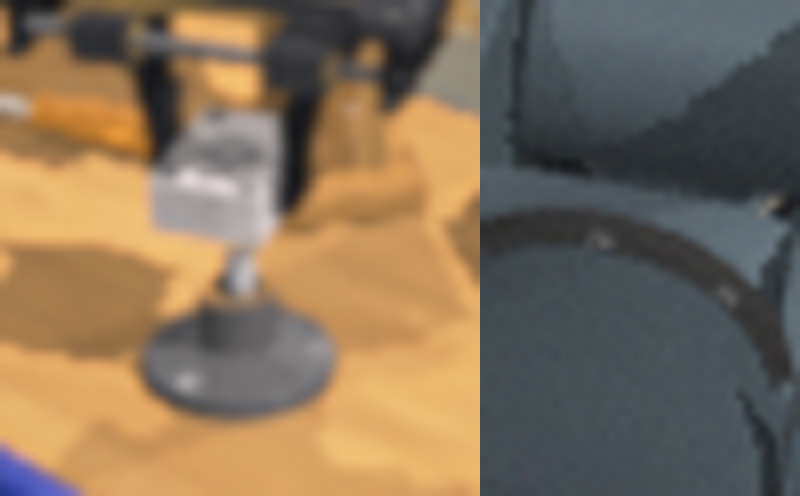

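Run:
```python
from h import *
ex=np.array([.931,.365]); ey=np.array([-.365,.931])
c=np.load("sh.npy",allow_pickle=True).item(); P,u,v=pts(c)
px=c["pixels"].astype(int)[v,u]; sat=px.max(1)-px.min(1)
m=(np.hypot(P[:,0]-.551,P[:,1]-.026)<.06)&(P[:,2]>.08)&(P[:,2]<.125)&(px.min(1)>80)
Q=P[m]-[.551,.026,0]; a=Q[:,:2]@ex*1000; b=Q[:,:2]@ey*1000; z=Q[:,2]*1000
print(m.sum(), np.percentile(z,[1,50,95,99]))
for zl,zh in ((84,90),(90,98),(98,106),(106,113),(113,120)):
    k=(z>zl)&(z<zh); print(zl,k.sum(),np.percentile(a[k],[0,5,20,50,80,95,100]).round(1),np.percentile(b[k],[0,5,20,50,80,95,100]).round(1))
top=z>np.percentile(z,95)-5
print("top",top.sum(),a[top].min(),a[top].max(),b[top].min(),b[top].max())
r=cv2.minAreaRect((Q[top,:2]*1000).astype(np.float32)); print(r)
S=np.load("scene.npy",allow_pickle=True).item(); B,u,v=pts(S)
# same treatment of the block on the bench at the start, for reference (true TCP frame)
m=(np.hypot(B[:,0]-.501,B[:,1]-.250)<.06)&(B[:,2]>.004)&(B[:,2]<.035)&(S["pixels"][v,u].min(1)>80)
Q=B[m]-[.501,.250,0]; a=Q[:,:2]@ex*1000; b=Q[:,:2]@ey*1000; z=Q[:,2]*1000
print("start",np.percentile(a,[0,3,50,97,100]),np.percentile(b,[0,3,50,97,100]),np.percentile(z,95))
front=np.abs(z-12)<5; print(np.median(a[front]),np.median(b[front]))
```

```text
232 [ 89.2488284  113.02475925 115.27506616 116.16554634]
84 5 [-34.1 -34.  -33.7 -33.1 -29.7 -20.5 -17.4] [-23.  -22.7 -21.8 -17.7  23.4  25.3  25.9]
90 30 [-37.4 -36.8 -35.9 -35.1 -32.8 -23.5 -18.1] [-23.7 -23.6 -16.3  -0.7  12.1  20.7  25.1]
98 33 [-36.8 -36.6 -35.9 -34.8 -33.6 -17.7 -12.6] [-24.1 -23.3 -19.3  -0.3  17.6  25.2  33.8]
106 48 [-38.4 -37.  -35.1 -33.2   4.9  18.1  33.4] [-24.2 -23.3 -12.1  -1.4  10.5  19.4  24.9]
113 116 [-36.5 -34.5 -27.1  -6.8  17.   32.   34.3] [-24.1 -19.3 -10.4   6.3  19.5  25.5  27.5]
top 144 -36.53354409775297 34.32600658167704 -24.19744314739012 27.5151928043844
((-1.4400901794433594, 1.6314201354980469), (70.64569091796875, 51.25841522216797), 22.608768463134766)
start [-36.24292109 -34.82100623 -12.37240124  32.08112442  37.4771134 ] [-24.97616681 -24.36713432  -4.86711295  24.01468189  25.40105544] 25.363966490722472
-33.1430383138228 -17.647237644145026
```

Emit:
step_arm(
  rows=[
    [0.0012, -0.0009, -0.006, 0, 0, 0],
    [0, 0, -0.008, 0, 0, 0],
    [0, 0, -0.003, 0, 0, 0],
    [0, 0, -0.001, 0, 0, 0],
    [0, 0, 0, 0, 0, 0],
    [0, 0, 0, 0, 0, 0],
  ],
)

```text
time: 7.9
position: [0.5489, 0.0278, 0.2589]
tool_rot: [0.983, 0.186, 0.0, 0.0]
ft_force: [0.0, -0.5, -2.7]
grip_width: 0.0497
grip_force: 40.0
```

Emit:
step_arm(
  rows=[
    [0, 0, -0.001, 0, 0, 0],
    [0, 0, -0.0007, 0, 0, 0],
    [0, 0, -0.0005, 0, 0, 0],
    [0, 0, -0.0003, 0, 0, 0],
  ],
)

```text
time: 8.4
position: [0.5489, 0.0278, 0.2562]
tool_rot: [0.983, 0.186, -0.0, -0.0]
ft_force: [-0.1, 0.4, -3.1]
grip_width: 0.0499
grip_force: 40.0
```

Emit:
step_arm(
  rows=[
    [-0.0007, 0.0012, 0, 0, 0, 0],
    [0, 0, -0.0005, 0, 0, 0],
    [0, 0, -0.0005, 0, 0, 0],
    [0, 0, -0.0005, 0, 0, 0],
    [0, 0, 0, 0, 0, 0],
  ],
)

```text
time: 9.02
position: [0.5482, 0.029, 0.2547]
tool_rot: [0.983, 0.186, -0.0, -0.0]
ft_force: [-0.6, -0.5, -2.9]
grip_width: 0.0497
grip_force: 40.0
```

Emit:
step_arm(
  rows=[
    [0, 0, -0.0005, 0, 0, 0],
    [0, 0, -0.0005, 0, 0, 0],
    [0, 0, 0, 0, 0, 0],
  ],
)

```text
time: 9.4
position: [0.5481, 0.029, 0.2537]
tool_rot: [0.983, 0.186, -0.0, -0.0]
ft_force: [-0.4, -0.3, -3.4]
grip_width: 0.0497
grip_force: 40.0
```

Emit:
step_arm(
  rows=[
    [0, 0, -0.0005, 0, 0, 0],
    [0, 0, -0.0005, 0, 0, 0],
    [0, 0, 0, 0, 0, 0],
  ],
)

```text
time: 9.78
position: [0.5482, 0.029, 0.2527]
tool_rot: [0.983, 0.186, -0.0, -0.0]
ft_force: [1.0, 0.4, -3.8]
grip_width: 0.0497
grip_force: 40.0
```

Emit:
step_arm(
  rows=[
    [0, 0, -0.0005, 0, 0, 0],
    [0, 0, -0.0005, 0, 0, 0],
    [0, 0, 0, 0, 0, 0],
  ],
)

```text
time: 10.15
position: [0.5481, 0.029, 0.2517]
tool_rot: [0.983, 0.186, -0.0, -0.0]
ft_force: [0.2, 0.2, -2.6]
grip_width: 0.0497
grip_force: 40.0
```

Emit:
step_arm(
  rows=[
    [0, 0, -0.001, 0, 0, 0],
    [0, 0, -0.001, 0, 0, 0],
    [0, 0, -0.001, 0, 0, 0],
    [0, 0, -0.001, 0, 0, 0],
    [0, 0, 0, 0, 0, 0],
  ],
)

```text
time: 10.78
position: [0.5481, 0.029, 0.2476]
tool_rot: [0.983, 0.186, -0.0, -0.0]
ft_force: [-0.5, 0.1, -3.7]
grip_width: 0.0498
grip_force: 40.0
```

Emit:
step_arm(
  rows=[
    [0, 0, -0.001, 0, 0, 0],
    [0, 0, -0.001, 0, 0, 0],
    [0, 0, -0.001, 0, 0, 0],
    [0, 0, -0.001, 0, 0, 0],
    [0, 0, -0.001, 0, 0, 0],
    [0, 0, -0.001, 0, 0, 0],
    [0, 0, 0, 0, 0, 0],
  ],
)

```text
time: 11.65
position: [0.5481, 0.029, 0.2416]
tool_rot: [0.983, 0.186, -0.0, -0.0]
ft_force: [-0.4, -0.6, -3.1]
grip_width: 0.0495
grip_force: 40.0
```

Emit:
step_arm(
  rows=[
    [0, 0, -0.0005, 0, 0, 0],
    [0, 0, -0.0005, 0, 0, 0],
    [0, 0, -0.0005, 0, 0, 0],
    [0, 0, 0, 0, 0, 0],
  ],
)

```text
time: 12.15
position: [0.5482, 0.029, 0.2402]
tool_rot: [0.983, 0.186, -0.0, -0.0]
ft_force: [-0.9, 1.2, -2.9]
grip_width: 0.0498
grip_force: 40.0
```

Emit:
step_arm(
  rows=[
    [0, 0, -0.0005, 0, 0, 0],
    [0, 0, -0.0005, 0, 0, 0],
    [0, 0, 0, 0, 0, 0],
  ],
)

```text
time: 12.52
position: [0.5482, 0.029, 0.24]
tool_rot: [0.983, 0.186, 0.0, 0.0]
ft_force: [-2.7, 0.1, 5.7]
grip_width: 0.0498
grip_force: 40.0
```

Emit:
step_arm(
  rows=[
    [0, 0, -0.0005, 0, 0, 0],
    [0, 0, -0.0005, 0, 0, 0],
    [0, 0, 0, 0, 0, 0],
  ],
)

```text
time: 12.9
position: [0.5482, 0.029, 0.2399]
tool_rot: [0.982, 0.186, 0.0, 0.0]
ft_force: [-2.9, -0.4, 11.8]
grip_width: 0.0496
grip_force: 40.0
```

Emit:
step_arm(
  rows=[
    [0, 0, -0.0003, 0, 0, 0],
    [0, 0, -0.0003, 0, 0, 0],
    [0, 0, 0, 0, 0, 0],
  ],
)

```text
time: 13.28
position: [0.5483, 0.029, 0.2392]
tool_rot: [0.983, 0.186, 0.001, 0.0]
ft_force: [-3.0, 0.3, 10.4]
grip_width: 0.0501
grip_force: 40.0
```

Emit:
step_arm(
  rows=[
    [0, 0, -0.0003, 0, 0, 0],
    [0, 0, -0.0002, 0, 0, 0],
    [0, 0, 0, 0, 0, 0],
  ],
)

```text
time: 13.65
position: [0.5483, 0.029, 0.2386]
tool_rot: [0.982, 0.186, 0.001, 0.0]
ft_force: [-3.1, 0.2, 9.8]
grip_width: 0.0496
grip_force: 40.0
```

Emit:
step_arm(
  rows=[
    [0, 0, -0.0005, 0, 0, 0],
    [0, 0, -0.0005, 0, 0, 0],
    [0, 0, -0.0005, 0, 0, 0],
    [0, 0, 0, 0, 0, 0],
  ],
)

```text
time: 14.15
position: [0.5484, 0.029, 0.237]
tool_rot: [0.983, 0.186, 0.001, 0.0]
ft_force: [-1.7, -0.6, 8.6]
grip_width: 0.0493
grip_force: 40.0
```

Emit:
step_arm(
  rows=[
    [0, 0, -0.0005, 0, 0, 0],
    [0, 0, -0.0005, 0, 0, 0],
    [0, 0, -0.0005, 0, 0, 0],
    [0, 0, 0, 0, 0, 0],
  ],
)

```text
time: 14.65
position: [0.5484, 0.029, 0.2354]
tool_rot: [0.983, 0.186, 0.001, 0.0]
ft_force: [-2.1, 0.5, 8.6]
grip_width: 0.05
grip_force: 40.0
```

Emit:
step_arm(
  rows=[
    [0, 0, -0.0005, 0, 0, 0],
    [0, 0, -0.0005, 0, 0, 0],
    [0, 0, -0.0005, 0, 0, 0],
    [0, 0, 0, 0, 0, 0],
  ],
)

```text
time: 15.15
position: [0.5481, 0.029, 0.2322]
tool_rot: [0.983, 0.186, -0.0, -0.0]
ft_force: [0.1, -1.0, -3.7]
grip_width: 0.0499
grip_force: 40.0
```

Emit:
step_arm(
  rows=[
    [0, 0, -0.0003, 0, 0, 0],
    [0, 0, -0.0003, 0, 0, 0],
    [0, 0, 0, 0, 0, 0],
  ],
)

```text
time: 15.52
position: [0.5482, 0.029, 0.232]
tool_rot: [0.983, 0.186, -0.0, -0.0]
ft_force: [-1.4, 0.1, -3.1]
grip_width: 0.0497
grip_force: 40.0
```

Emit:
step_arm(
  rows=[
    [0, 0, -0.0003, 0, 0, 0],
    [0, 0, -0.0003, 0, 0, 0],
    [0, 0, 0, 0, 0, 0],
  ],
)

```text
time: 15.9
position: [0.5482, 0.029, 0.2317]
tool_rot: [0.983, 0.186, 0.0, 0.0]
ft_force: [-1.1, 0.4, -0.3]
grip_width: 0.0496
grip_force: 40.0
```

Emit:
step_arm(
  rows=[
    [0, 0, -0.0003, 0, 0, 0],
    [0, 0, -0.0003, 0, 0, 0],
    [0, 0, 0, 0, 0, 0],
  ],
)

```text
time: 16.27
position: [0.5481, 0.029, 0.2317]
tool_rot: [0.983, 0.186, 0.0, 0.0]
ft_force: [-1.4, 0.3, 5.7]
grip_width: 0.0496
grip_force: 40.0
```

Emit:
step_arm(
  rows=[
    [0, 0, 0.0009, 0, 0, 0],
    [0, 0, 0, 0, 0, 0],
  ],
)

```text
time: 16.52
position: [0.5482, 0.029, 0.2317]
tool_rot: [0.983, 0.186, 0.0, 0.0]
ft_force: [-0.3, -0.0, -0.4]
grip_width: 0.0498
grip_force: 40.0
```

Emit:
step_arm(
  rows=[
    [0, 0, 0, 0, 0, 0],
    [0, 0, 0, 0, 0, 0],
    [0, 0, 0, 0, 0, 0],
    [0, 0, 0, 0, 0, 0],
    [0, 0, 0.002, 0, 0, 0],
    [0, 0, 0.01, 0, 0, 0],
    [0, 0, 0.015, 0, 0, 0],
    [0, 0, 0.005, 0, 0, 0],
    [0, 0, 0, 0, 0, 0],
  ],
  jaw=0.08,
)

```text
time: 17.65
position: [0.5483, 0.029, 0.2647]
tool_rot: [0.983, 0.186, 0.001, 0.0]
ft_force: [0.4, 0.4, -0.9]
grip_width: 0.0796
grip_force: 0.0
```

Run:
```python
from h import *
o=get_obs(); print(o["time"],o["position"],o["ft_force"],o["grip_width"])
c=grab("scene",3); np.save("s2.npy",c,allow_pickle=True)
cv2.imwrite("pics/v6.png",cv2.resize(c["pixels"][160:215,280:335],None,fx=10,fy=10,interpolation=cv2.INTER_CUBIC))
P,u,v=pts(c); m=(np.hypot(P[:,0]-.551,P[:,1]-.027)<.045)&(P[:,2]>.04)&(P[:,2]<.09)
for a,b in ((.066,.073),(.074,.084)):
    q=P[m&(P[:,2]>a)&(P[:,2]<b)]*1000; print(a,len(q),q.mean(0),cv2.minAreaRect(q[:,:2].astype(np.float32)))
```

```text
17.65 [0.54834543 0.02904246 0.26469929] [ 0.35776807  0.37231799 -0.85702131] 0.07963931685084281
0.066 124 [546.85294728  21.81473353  69.41803116] ((551.6549072265625, 25.811660766601562), (74.39448547363281, 50.144683837890625), 20.633352279663086)
0.074 40 [550.29999767  26.13118591  77.09990103] ((551.381591796875, 27.247970581054688), (27.607816696166992, 81.05460357666016), 29.841337203979492)
```

View pics/v6.png

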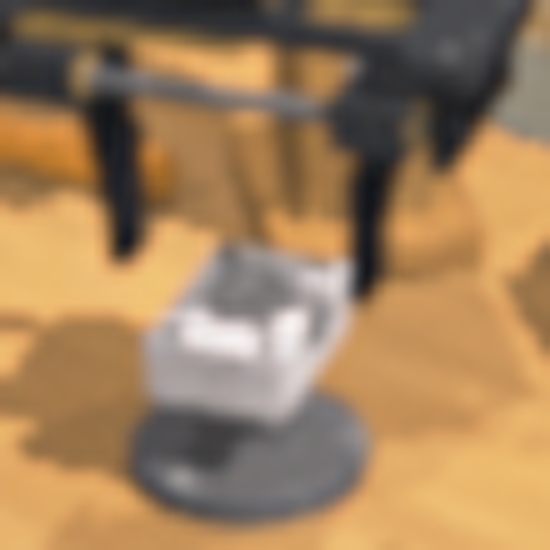

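Emit:
step_arm(
  rows=[
    [0, 0, -0.006, 0, 0, 0],
    [0, 0, -0.0035, 0, 0, 0],
    [0, 0, -0.001, 0, 0, 0],
    [0, 0, -0.0008, 0, 0, 0],
    [0, 0, 0, 0, 0, 0],
  ],
  jaw=0.05,
  squeeze=15,
)

```text
time: 18.42
position: [0.5482, 0.029, 0.2524]
tool_rot: [0.983, 0.186, -0.0, 0.0]
ft_force: [-0.6, 0.0, -0.5]
grip_width: 0.0502
grip_force: 0.0
```

Emit:
step_arm(
  rows=[
    [0, 0, 0, 0, 0, 0],
    [0, 0, 0, 0, 0, 0],
    [0, 0, 0, 0, 0, 0],
    [0, 0, 0, 0, 0, 0],
  ],
  jaw=0.024,
)

```text
time: 18.92
position: [0.5482, 0.029, 0.2526]
tool_rot: [0.983, 0.186, 0.0, 0.0]
ft_force: [0.0, 0.4, 2.3]
grip_width: 0.0287
grip_force: 15.3
```

Emit:
step_arm(
  rows=[
    [0, 0, 0.001, 0, 0, 0],
    [0, 0, 0.002, 0, 0, 0],
    [0, 0, 0.004, 0, 0, 0],
    [0, 0, 0.006, 0, 0, 0],
    [0, 0, 0, 0, 0, 0],
  ],
)

```text
time: 19.55
position: [0.5484, 0.029, 0.2661]
tool_rot: [0.983, 0.186, 0.001, 0.0]
ft_force: [0.4, 0.5, -0.1]
grip_width: 0.0288
grip_force: 15.0
```

Run:
```python
from h import *
o=get_obs(); print(o["time"],o["position"],o["ft_force"],o["grip_width"],o["grip_force"])
c=grab("scene",2)
cv2.imwrite("pics/v7.png",cv2.resize(c["pixels"][160:215,280:335],None,fx=10,fy=10,interpolation=cv2.INTER_CUBIC))
```

```text
19.55 [0.54841259 0.02901499 0.26614065] [ 0.35944125  0.50470072 -0.14802741] 0.028788564528203258 14.999932050704956h.py:20: RuntimeWarning: All-NaN slice encountered
  c=dict(c); c["depth"]=np.nan_to_num(np.nanmedian(d,0)).astype(np.float32)
```

View pics/v7.png

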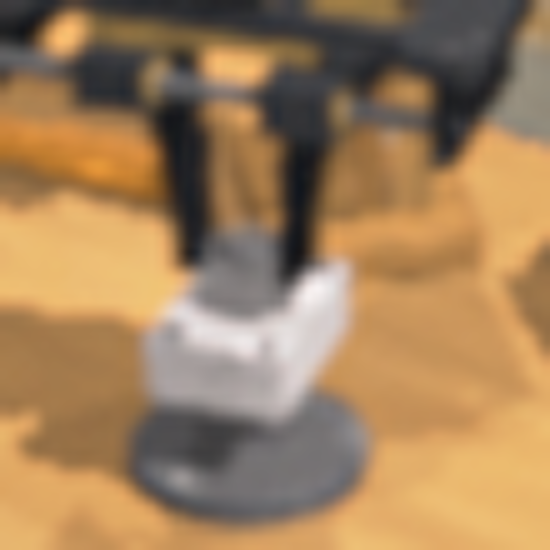

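Run:
```python
from h import *
c=grab("scene",4); P,u,v=pts(c); px=c["pixels"].astype(int)[v,u]
m=(u>=299)&(u<=309)&(v>=181)&(v<=193)
D=np.zeros((13,11),int)
for k in range(3):
    D[:]=0; D[v[m]-181,u[m]-299]=(P[m][:,k]*1000).round(); print(D)
D[v[m]-181,u[m]-299]=px[m].mean(1); print(D)
```

```text
[[537 539 550 682 686 688 682 670 668 549 550]
 [538 541 550 675 675 682 683 667 662 549 549]
 [537 541 550 553 556 558 561 562 564 549 547]
 [537 540 545 547 550 554 557 557 560 549 548]
 [536 539 541 544 545 545 548 552 554 548 549]
 [536 542 538 538 540 542 545 546 548 548 549]
 [550 553 537 535 537 539 541 546 548 549 548]
 [546 548 550 537 539 540 542 544 548 550 549]
 [541 543 549 554 557 561 563 565 567 568 567]
 [535 536 547 554 547 557 560 562 566 567 564]
 [529 533 534 549 545 546 549 552 561 549 553]
 [526 527 529 532 533 538 538 539 542 544 547]
 [519 520 525 525 530 530 535 535 538 540 543]]
[[ 39  36  41 159 157 153 143 126 119   8   4]
 [ 39  38  41 152 147 148 144 123 114   8   3]
 [ 38  38  41  40  38  34  32  29  26   7   1]
 [ 39  37  37  34  32  31  29  25  22   8   2]
 [ 38  37  34  31  27  23  21  20  17   7   4]
 [ 39  39  31  26  23  21  18  14  12   7   3]
 [ 52  50  30  23  20  18  15  15  12   8   2]
 [ 49  45  42  25  22  18  16  13  12   9   4]
 [ 44  41  42  41  40  38  35  32  29  25  19]
 [ 38  34  40  42  30  35  32  29  28  25  17]
 [ 33  31  28  37 
[... 647 characters left out ...]
 70  70  69  70  68  70  71  70  70  69]
 [ 70  71  69  71  69  70  68  70  69  69  69]]
[[ 33  51  95 124 124 109  99 111 106  62  28]
 [ 33  52  96 124 129 120 112 120 111  62  26]
 [ 37  63 100 120 124 121 119 122 106  57  24]
 [ 45  75  96 106 116 122 124 120  94  50  22]
 [ 49  84  97  99 113 123 126 118  89  46  20]
 [ 78  99 111 111 113 116 118 115  92  47  32]
 [134 129 124 121 120 119 120 118  94  49  70]
 [152 135 128 126 125 125 126 123 102  79 128]
 [147 128 126 126 126 128 131 128 117 124 183]
 [177 145 132 125 124 126 128 134 136 154 203]
 [212 193 175 158 145 139 139 160 183 194 213]
 [221 220 214 207 199 191 176 184 210 218 218]
 [218 222 221 223 224 224 210 196 212 224 220]]
```

Emit:
step_arm(
  rows=[
    [0, 0, 0.012, 0, 0, 0],
    [0, 0, 0.008, 0, 0, 0],
    [-0.004, -0.0155, 0, 0, 0, 0],
    [-0.01, -0.038, 0, 0, 0, 0],
    [-0.01, -0.038, 0, 0, 0, 0],
    [-0.01, -0.038, 0, 0, 0, 0],
    [-0.01, -0.038, 0, 0, 0, 0],
    [-0.01, -0.038, -0.01, 0, 0, 0],
    [-0.006, -0.023, -0.02, 0, 0, 0],
    [-0.004, -0.0155, -0.02, 0, 0, 0],
    [0, 0, -0.01, 0, 0, 0],
    [0, 0, 0, 0, 0, 0],
  ],
)

```text
time: 21.35
position: [0.4836, -0.2147, 0.2249]
tool_rot: [0.983, 0.186, -0.001, -0.001]
ft_force: [-0.6, -0.1, -0.5]
grip_width: 0.0293
grip_force: 15.0
```

Descend about 36 mm, slowly at the end.

Emit:
step_arm(
  rows=[
    [0, 0, -0.015, 0, 0, 0],
    [0, 0, -0.012, 0, 0, 0],
    [0, 0, -0.005, 0, 0, 0],
    [0, 0, -0.002, 0, 0, 0],
    [0, 0, -0.001, 0, 0, 0],
    [0, 0, 0, 0, 0, 0],
  ],
)

```text
time: 22.1
position: [0.4842, -0.215, 0.1906]
tool_rot: [0.983, 0.186, 0.0, 0.0]
ft_force: [1.5, 0.1, -0.5]
grip_width: 0.0292
grip_force: 15.0
```

Emit:
step_arm(
  rows=[
    [0, 0, -0.0007, 0, 0, 0],
    [0, 0, -0.0007, 0, 0, 0],
    [0, 0, 0, 0, 0, 0],
  ],
)

```text
time: 22.48
position: [0.4841, -0.215, 0.1891]
tool_rot: [0.983, 0.186, 0.0, 0.0]
ft_force: [0.1, 0.8, -0.5]
grip_width: 0.0289
grip_force: 15.0
```

Emit:
step_arm(
  rows=[
    [0, 0, -0.0006, 0, 0, 0],
    [0, 0, -0.0006, 0, 0, 0],
    [0, 0, 0, 0, 0, 0],
  ],
)

```text
time: 22.85
position: [0.4841, -0.215, 0.1878]
tool_rot: [0.983, 0.186, -0.0, -0.0]
ft_force: [1.1, 0.2, -1.4]
grip_width: 0.0293
grip_force: 15.0
```

Emit:
step_arm(
  rows=[
    [0, 0, -0.0005, 0, 0, 0],
    [0, 0, -0.0003, 0, 0, 0],
    [0, 0, 0, 0, 0, 0],
  ],
)

```text
time: 23.22
position: [0.4841, -0.215, 0.1872]
tool_rot: [0.983, 0.186, 0.0, 0.0]
ft_force: [0.1, -0.4, 1.7]
grip_width: 0.0292
grip_force: 15.0
```

Emit:
step_arm(
  rows=[
    [0, 0, 0, 0, 0, 0],
    [0, 0, 0, 0, 0, 0],
    [0, 0, 0, 0, 0, 0],
    [0, 0, 0.002, 0, 0, 0],
    [0, 0, 0.01, 0, 0, 0],
    [0, 0, 0.03, 0, 0, 0],
    [0, 0, 0.05, 0, 0, 0],
    [0, -0.03, 0.05, 0, 0, 0],
    [0, -0.05, 0.03, 0, 0, 0],
    [0, -0.06, 0.02, 0, 0, 0],
    [0, -0.06, 0, 0, 0, 0],
    [0, -0.05, 0, 0, 0, 0],
  ],
  jaw=0.048,
)

```text
time: 24.72
position: [0.4836, -0.4663, 0.3804]
tool_rot: [0.983, 0.186, 0.0, 0.001]
ft_force: [0.4, 0.9, 0.3]
grip_width: 0.0482
grip_force: 0.0
```

Run:
```python
from h import *
o=get_obs(); print(o["time"],o["position"],o["ft_force"],o["grip_width"])
c=grab("scene",3); t=grab("top",3)
f=lambda x,k:cv2.resize(x,None,fx=k,fy=k,interpolation=cv2.INTER_CUBIC)
cv2.imwrite("pics/v8.png",np.hstack([f(c["pixels"][150:260,240:380],3.5),f(t["pixels"][165:275,290:405],3.5)[:385,:300]]) if 0 else np.vstack([f(c["pixels"][165:255,250:380],3),f(t["pixels"][180:265,285:415],3)]))
for n,k in (("top",t),("scene",c)):
    P,u,v=pts(k)
    m=(np.hypot(P[:,0]-.485,P[:,1]+.215)<.035)&(P[:,2]>.0085)&(P[:,2]<.025); q=P[m]*1000
    print(n,"bearing",m.sum(),q.mean(0).round(1),q.std(0).round(1))
    m=(np.hypot(P[:,0]-.549,P[:,1]-.029)<.04)&(P[:,2]>.06); q=P[m]*1000
    print("block",m.sum(),q.mean(0).round(1),q[:,2].std().round(1),cv2.minAreaRect(q[:,:2].astype(np.float32)))
```

```text
24.725 [ 0.48364327 -0.46631099  0.38037791] [0.36283055 0.93917602 0.33700436] 0.04818757571480241
top bearing 61 [ 483.  -214.1   12. ] [8.  8.  1.9]
block 341 [547.2  29.6  69.2] 2.9 ((546.9315795898438, 29.77383041381836), (70.08938598632812, 50.17430114746094), 21.610633850097656)
scene bearing 49 [ 486.9 -217.6   10.8] [8.1 8.  1.1]
block 174 [547.6  24.3  67.7] 3.0 ((551.752685546875, 26.024131774902344), (74.30828857421875, 52.58070373535156), 22.860336303710938)
```

View pics/v8.png

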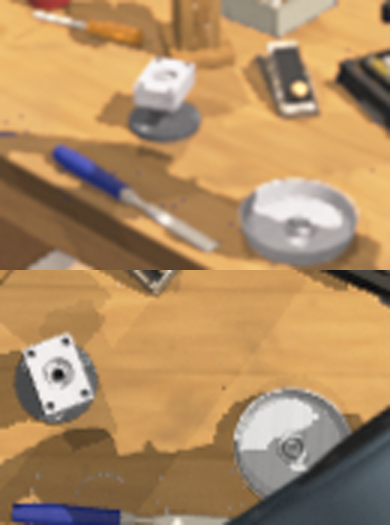

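Emit:
step_arm(
  rows=[
    [0, 0, 0, 0, 0, 0],
    [0, 0, 0, 0, 0, 0],
  ],
)

```text
time: 25.28
position: [0.4845, -0.4631, 0.3791]
tool_rot: [0.982, 0.187, -0.0, -0.0]
ft_force: [-0.1, -0.2, -0.2]
grip_width: 0.0479
grip_force: 0.0
```

```bash
python3 -c "
from h import *
print(hand_in())"
```

```text
the job is handed in; nothing more can be done
None
```

I handed the job in at about 25 s: the block rests on the post's shoulder with the pin in its hole, the bearing lies flat near the centre of the dish, and contact with the stand read about 15 N at most; the hand-in gave no verdict.

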